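Find the socket that fits the vessel's lid nut

ROBOT

A 6-joint arm with a two-finger parallel gripper is mounted at the origin on a cart in front of the work surface, level with it; the furniture and walls round the work are solid. World frame = base frame: x ahead of the robot, y to its left, z up, the work surface at z = 0. Lengths are in m, angles in degrees, forces in N, time in s.
With the tool pointing down it reaches from about 0.25 to 0.725 m from the base axis. Payload 9.7 kg.
Tool frame: the origin (TCP) lies between the finger pads; the fingertips stand 17 mm ahead of it and the grasp point (between the pads) lies 2 mm behind it; z points along the fingers, y is the direction in which the jaws open and shut (so a half turn about z gives the same grasp; the last joint's range is limited). The gripper opens to 85 mm and grips with 20 to 120 N. Pads are 22 mm wide; open, the fingers measure 114 mm over their backs; the gripper's body (76 mm by 85 mm) begins 54 mm behind the grasp point. The pads swing forward as they close: fully open they stand 13 mm farther back than shut.
Start: joints at [68.354, 4.979, 10.078, 95.1, 0, 90], TCP at [0.203, 0.511, 0.248] pointing down, gripper open.
Joint ranges: [-179.16, 179.16], [-48.56, 103.87], [-65.8, 70.77], [-126.05, 130.52], [-82.76, 87.17], [-180, 180]. Speed limits (degrees/s): [127.2, 127.2, 147.25, 180, 180, 180].

INTERFACE

Orientations are given as [roll, pitch, yaw] about the fixed x, y, z axes, in that order (R = Rz(yaw) Ry(pitch) Rx(roll)).
In Python, from workcell import monitor, cams, order gives the robot as it stands. The module is installed in compiled form; this text tells all that it offers.
- The arm moves only by the shell command python3 -m handwheel 'ROWS' [OPENING] [FORCE]. ROWS is JSON, a list of rows, each a list of 6 numbers: the shift along the tool's x, y, z in m, then the turn, a rotation vector about the tool's x, y, z in degrees. In form: [[tx, ty, tz, wx, wy, wz], ...]. A call has exactly 8 rows; each row shifts and turns the commanded pose from where the row before left it, along the tool's axes as they then stand; what a row does not reach is not made up. A row lasts 1/12 s, in which the tool goes at most 41.7 mm and 7.16 degrees, less where a joint would pass 70% of its speed; a pose out of reach is approached as far as the arm can. A call is refused whole if a number of a shift passes 0.0417 or a number of a turn 7.16, either way. A call with a gripper value outside its range is refused whole. OPENING is the opening, from -1 (shut) to 1 (fully open), set as the call begins (- or left out, the last holds). The fingers move at their own pace and stop on an object; FORCE is the grip in N (left out, the last holds). Time passes only in rows, so rows that do not move let the fingers close, or fill a call up. It gives the time, the measured TCP pose, the force and the opening at its end, in the units of the state.
- monitor.get_obs(): the state, without advancing time (a new reading comes with each control period).
- cams.camera(name): name is "scene" or "top" or "wrist"; returns a dict with "img" (480x640x3 uint8, red, green, blue), "depth" (480x640 float32, m along the optical axis (not along the pixel's ray), 0 where there is no reading), "fx", "fy", "cx", "cy" (pixels), "distortion" ([k1, k2, p1, p2, k3] as OpenCV has them; the pictures are not rectified), "rvec" (rotation vector, rad) and "tvec" (3), from world to camera coordinates, as OpenCV has them; the wrist camera has in their place "tool_from_camera" (4x4, takes a point from camera to tool coordinates, whose origin is the TCP and whose axes are the flange's). Camera axes: x right, y down, z forward; pixel columns grow to the right and rows downward; lengths in m; the calibration is good to about 2 mm. A picture is of the moment at which its call begins: read the wrist's pose just before it.
- order.job_done(): hands the job in, once; it reports no verdict.
The state is a dict: "time": time; "q": joint angles; "qd": joint speeds; "joint_efforts": joint torques, N m; "ee_pos": TCP position; "tcp_rot": TCP orientation; "wrist_force": force on the tool from outside, world axes, zero at the start; "torque": the same for the moment, N m; "opening": finger opening in m.
Only numpy, scipy, OpenCV 4.12 (cv2) and the standard library are available. Lean on these libraries where they do the work, as an engineer would, in place of code of your own. Each camera call takes 0.05 s, during which the arm holds its last target. There are 200 camera calls.

TASK

One of the three look-alike hexagonal sockets standing in the tray fits the hex nut in the middle of the small pressure vessel's lid: try them on the nut until you find it, standing any that does not fit upright back in the tray. Finish with the fitting socket fully down on the nut, upright and still held in the gripper (do not let go), the other two standing in the tray. Leave the other things on the bench where they are.

Things in the scene. Friction and masses are not known exactly. Their poses are not given: they have to be found in the camera images.
- vessel: Small round steel pressure vessel, fixed to the bench, 116 mm across the flanges; lid's top face at 57 mm, with six round bolt heads (11 mm across, 5 mm high) on a circle of 47 mm radius. Pipe stub at its +x side, below the flange. Origin: centre of its underside, z up. In the middle of the lid: a 42 mm washer and a dark hex nut.
- nut_seat (a point): Centre of the nut's foot, on the washer's top face, 59 mm above the bench, axes as the vessel's. The nut is 24 mm across flats, 14 mm high (upper 3 mm chamfered), a 15.6 mm stud stands 4 mm out of it. +x points square to one nut flat (flats follow every 60 degrees). A seated socket's lower end is at this height. The nut does not turn.
- tray: Low open plastic tray fixed to the bench, 90 mm (x) by 270 mm (y), rim 12 mm high, walls and floor 4 mm thick. Origin: centre of its underside; the sockets stand on its floor 4 mm above, in a row along y with about 85 mm between them.
- socket_a: One of three look-alike upright hexagonal steel sockets: 34.6 mm across outer flats, 75 high, 0.16 kg, square black drive recess on top. Origin: centre of lower end; z up; +x square to the outer flat with a black dot (flats every 60 deg). Hex bore opens down, 30 deep, parallel to the outer flats. Bores are 18, 21, 26.4 across flats, which is which is not told: a wrong one stops on the nut 11 mm or more too high.
- socket_b: One of three look-alike upright hexagonal steel sockets: 34.6 mm across outer flats, 75 high, 0.16 kg, square black drive recess on top. Origin: centre of lower end; z up; +x square to the outer flat with a black dot (flats every 60 deg). Hex bore opens down, 30 deep, parallel to the outer flats. Bores are 18, 21, 26.4 across flats, which is which is not told: a wrong one stops on the nut 11 mm or more too high.
- socket_c: One of three look-alike upright hexagonal steel sockets: 34.6 mm across outer flats, 75 high, 0.16 kg, square black drive recess on top. Origin: centre of lower end; z up; +x square to the outer flat with a black dot (flats every 60 deg). Hex bore opens down, 30 deep, parallel to the outer flats. Bores are 18, 21, 26.4 across flats, which is which is not told: a wrong one stops on the nut 11 mm or more too high.
- timer: Bystander, loose; leave it where it is. White round dial timer, 68 mm across, 47 mm high; origin under its centre.
- vial: Bystander, loose; leave it where it is. Small plastic bottle with white cap, 36 mm across, 75 mm high; origin under its centre.
- marker: Bystander, loose; leave it where it is. Felt marker, 136 mm long, 13 mm thick, lying; origin under its middle.
- tweezers: Bystander, loose; leave it where it is. Steel tweezers, 129 mm long, 9 mm high, lying; origin under the middle.
- loose_cap: Bystander, loose; leave it where it is. Blue screw cap, 53 mm across, 26 mm high; origin under its centre.
Not all that is in view belongs to the job. Leave any yellow look-alike of the socket_b alone.

How it is judged (in metres and radians):
At the end, for the whole second after the job is handed in: One socket is fully down on the nut (its lower end within 4 mm of the nut's foot in height and within 4 mm of the nut's axis, tilted less than 0.06 rad), at rest and gripped by the fingers with more than 2 N; the other two stand upright on the tray's floor (tilt under 0.08 rad), inside the tray (((horizontal distance between socket_a and nut_seat below 0.004 m and z of socket_a in the frame of nut_seat below 0.004 m and angle between socket_a's own z axis and vertical below 0.06 rad and contact force between the fingers and socket_a above 2 N and linear speed of each of socket_a, socket_b, socket_c below 0.02 m/s and angle between each of socket_b, socket_c's own z axis and vertical below 0.08 rad and z of each of socket_b, socket_c in the frame of tray below 0.01 m and x of socket_b in the frame of tray between -0.045 and 0.045 m and y of socket_b in the frame of tray between -0.135 and 0.135 m and x of socket_c in the frame of tray between -0.045 and 0.045 m and y of socket_c in the frame of tray between -0.135 and 0.135 m) or (horizontal distance between socket_b and nut_seat below 0.004 m and z of socket_b in the frame of nut_seat below 0.004 m and angle between socket_b's own z axis and vertical below 0.06 rad and contact force between the fingers and socket_b above 2 N and linear speed of each of socket_b, socket_a, socket_c below 0.02 m/s and angle between each of socket_a, socket_c's own z axis and vertical below 0.08 rad and z of each of socket_a, socket_c in the frame of tray below 0.01 m and x of socket_a in the frame of tray between -0.045 and 0.045 m and y of socket_a in the frame of tray between -0.135 and 0.135 m and x of socket_c in the frame of tray between -0.045 and 0.045 m and y of socket_c in the frame of tray between -0.135 and 0.135 m) or (horizontal distance between socket_c and nut_seat below 0.004 m and z of socket_c in the frame of nut_seat below 0.004 m and angle between socket_c's own z axis and vertical below 0.06 rad and contact force between the fingers and socket_c above 2 N and linear speed of each of socket_c, socket_a, socket_b below 0.02 m/s and angle between each of socket_a, socket_b's own z axis and vertical below 0.08 rad and z of each of socket_a, socket_b in the frame of tray below 0.01 m and x of socket_a in the frame of tray between -0.045 and 0.045 m and y of socket_a in the frame of tray between -0.135 and 0.135 m and x of socket_b in the frame of tray between -0.045 and 0.045 m and y of socket_b in the frame of tray between -0.135 and 0.135 m))); the arm keeps its last pose, push and grip.
It fails at once if a bystander is moved more than 30 mm (distance of any of timer, vial, marker, tweezers, loose_cap from where it was at the start of the episode above 0.03 m).
It also fails if it takes over 72 s, if anything falls off the work surface, if the arm or the gripper's body presses on something with over 40 N, if the wrist force passes 120 N, or if a joint passes its speed limit or range.

## Working session

There is one attempt and no reset: what is moved stays moved. The work goes in short steps, Python scripts to look and compute and a shell command to move; the robot and the scene stay as the last step left them, time stands still between calls to the robot, and variables do not carry over. Pictures are saved under pics/ and viewed, about 8 in all and at most 12, crops included, and the job is handed in when it is done.

```bash
mkdir -p pics; cat > h.py <<'E'
import numpy as np, cv2
from scipy.spatial.transform import Rotation as R
from workcell import monitor, cams, order
def pose(o=None):
    o=o or monitor.get_obs(); T=np.eye(4)
    T[:3,:3]=R.from_euler('xyz',o['tcp_rot'],degrees=True).as_matrix(); T[:3,3]=o['ee_pos']; return T
def grab(n):
    T=pose(); c=cams.camera(n)
    if n=='wrist': c['wc']=T@np.array(c['tool_from_camera'])
    else:
        M=np.eye(4); M[:3,:3]=cv2.Rodrigues(np.array(c['rvec'],float))[0]; M[:3,3]=np.ravel(c['tvec']); c['wc']=np.linalg.inv(M)
    c['K']=np.array([[c['fx'],0,c['cx']],[0,c['fy'],c['cy']],[0,0,1.]]); return c
def ray(c,uv,z):
    p=cv2.undistortPoints(np.array(uv,float).reshape(-1,1,2),c['K'],np.array(c['distortion'],float)).reshape(-1,2)
    d=np.c_[p,np.ones(len(p))]@c['wc'][:3,:3].T; o=c['wc'][:3,3]
    return o+d*((z-o[2])/d[:,2])[:,None]
def cloud(c):
    v,u=np.mgrid[0:480,0:640]; p=cv2.undistortPoints(np.stack([u,v],-1).reshape(-1,1,2).astype(float),c['K'],np.array(c['distortion'],float)).reshape(480,640,2)
    P=np.dstack([p,np.ones((480,640))])*c['depth'][...,None]
    return P@c['wc'][:3,:3].T+c['wc'][:3,3]
def proj(c,P):
    M=np.linalg.inv(c['wc']); return cv2.projectPoints(np.array(P,float).reshape(-1,1,3),cv2.Rodrigues(M[:3,:3])[0],M[:3,3],c['K'],np.array(c['distortion'],float))[0].reshape(-1,2)
def save(c,n,crop=None,s=1):
    i=c['img'][...,::-1]
    if crop: a,b,w,h=crop; i=i[b:b+h,a:a+w]
    cv2.imwrite('pics/'+n,cv2.resize(i,None,fx=s,fy=s,interpolation=cv2.INTER_CUBIC))
E
python3 - <<'E'
from h import *
o=monitor.get_obs(); print(o)
c=grab('top'); save(c,'top1.png'); print(c['wc'].round(3),c['K'])
import pickle; pickle.dump(c,open('top.pkl','wb'))
c=grab('scene'); save(c,'sc1.png'); print(c['wc'].round(3)); pickle.dump(c,open('sc.pkl','wb'))
E
```

```text
{'time': 0.0, 'q': array([6.83547074e+01, 5.01168057e+00, 1.00348995e+01, 9.51022483e+01,
       4.84295712e-04, 9.00018685e+01]), 'qd': array([-0.03845044,  0.09604508,  0.0559298 , -0.08004737,  0.04608193,
       -0.04441807]), 'joint_efforts': array([-2.57273787e-03, -5.20389926e+01,  4.64797425e+01,  1.64941692e-02,
       -1.49010075e-04,  1.37696393e-06]), 'ee_pos': array([0.20278844, 0.51101069, 0.2475815 ]), 'tcp_rot': array([-1.79920971e+02, -4.81717932e-04,  1.58352838e+02]), 'wrist_force': array([ 0.62294231, -0.08286056,  0.48106221]), 'torque': array([0.0282807 , 0.02560606, 0.03057253]), 'opening': 0.08556661323605906}
[[ 0.017 -0.998  0.053  0.49 ]
 [-1.    -0.017 -0.004 -0.085]
 [ 0.005 -0.053 -0.999  1.338]
 [ 0.     0.     0.     1.   ]] [[587.85324967   0.         319.68745067]
 [  0.         587.85324967 240.54528014]
 [  0.           0.           1.        ]]
[[ 0.842 -0.206  0.499  0.014]
 [-0.54  -0.339  0.77  -0.928]
 [ 0.01  -0.918 -0.397  0.526]
 [ 0.     0.     0.     1.   ]]
```

View pics/top1.png

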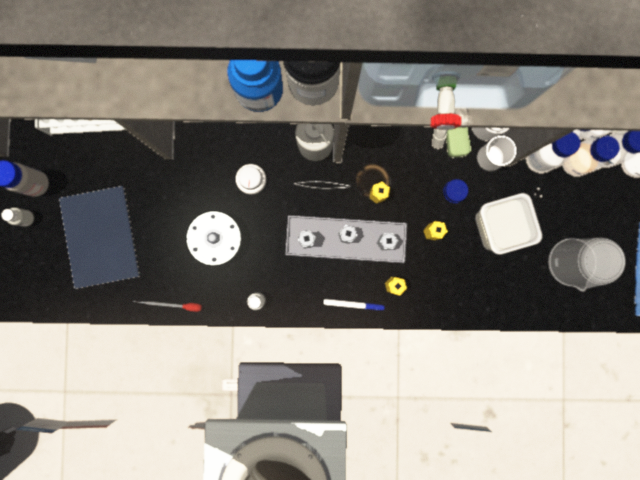

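View pics/sc1.png

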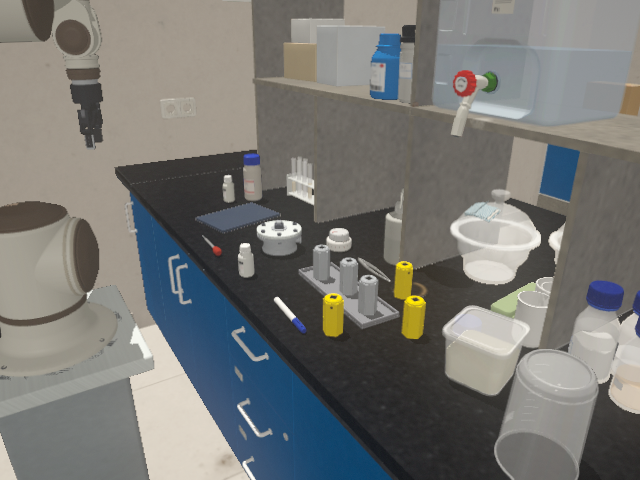

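```bash
python3 - <<'E'
from h import *; import pickle
c=pickle.load(open('top.pkl','rb')); P=cloud(c)
print(c['depth'][238,213],c['depth'][239,308])
def cen(lo,hi,u,v,r):
    m=np.zeros((480,640),bool); m[v-r:v+r,u-r:u+r]=1
    m&=(P[...,2]>lo)&(P[...,2]<hi); q=P[m]; print(u,v,m.sum(),q.mean(0).round(4),q.min(0).round(3),q.max(0).round(3))
for u,v in [(308,239),(348,233),(389,241)]: cen(.06,.1,u,v,18)
for u,v in [(380,191),(436,230),(397,286)]: cen(.06,.13,u,v,16)
cen(.045,.1,213,238,35)
cen(.066,.1,213,238,15)
for n,u,v in [('timer',250,179),('vial',256,301),('cap',456,190)]: cen(.02,.12,u,v,18)
print(ray(c,[(288,216),(407,222),(406,262),(286,255)],.012).round(3))
print(ray(c,[(213,238)],.057), ray(c,[(308,239),(348,233),(389,241)],.079))
E
```

```text
1.2678931 1.2617265
308 239 225 [ 0.5615 -0.0613  0.0773] [ 0.545 -0.08   0.06 ] [ 0.58  -0.043  0.084]
348 233 230 [ 0.5736 -0.1501  0.0772] [ 0.555 -0.169  0.062] [ 0.592 -0.132  0.085]
389 241 228 [ 0.5594 -0.2374  0.077 ] [ 0.544 -0.257  0.062] [ 0.576 -0.219  0.085]
380 191 230 [ 0.6678 -0.2193  0.0726] [ 0.65  -0.237  0.062] [ 0.688 -0.202  0.08 ]
436 230 234 [ 0.5854 -0.3439  0.0728] [ 0.568 -0.363  0.061] [ 0.605 -0.326  0.082]
397 286 234 [ 0.4631 -0.2575  0.0726] [ 0.445 -0.277  0.06 ] [ 0.482 -0.24   0.081]
213 238 2225 [0.5599 0.142  0.0577] [0.503 0.085 0.046] [0.617 0.201 0.081]
213 238 106 [0.56   0.1416 0.0735] [0.546 0.131 0.066] [0.572 0.154 0.081]
250 179 670 [0.6951 0.0668 0.0378] [0.664 0.037 0.02 ] [0.73  0.1   0.052]
256 301 232 [0.4252 0.0463 0.0602] [0.406 0.031 0.02 ] [0.441 0.066 0.082]
456 190 390 [ 0.6792 -0.3964  0.0254] [ 0.654 -0.421  0.02 ] [ 0.705 -0.371  0.034]
[[ 0.615 -0.018  0.012]
 [ 0.606 -0.288  0.012]
 [ 0.515 -0.286  0.012]
 [ 0.527 -0.015  0.012]]
[[0.5597174  0.14240481 0.057     ]] [[ 0.55987771 -0.06521062  0.079     ]
 [ 0.57425321 -0.15083115  0.079     ]
 [ 0.55856909 -0.23910535  0.079     ]]
```

```bash
python3 -m handwheel '[[-0.036,-0.0163,0,0,0,0],[-0.036,-0.0163,0,0,0,0],[-0.036,-0.0163,0,0,0,0],[-0.036,-0.0163,0,0,0,0],[-0.036,-0.0163,0,0,0,0],[-0.036,-0.0163,0,0,0,0],[-0.036,-0.0163,0,0,0,0],[-0.036,-0.0163,0,0,0,0]]' 0.3 60
python3 -m handwheel '[[-0.036,-0.0163,0,0,0,0],[-0.036,-0.0163,0,0,0,0],[-0.036,-0.0163,0,0,0,0],[-0.036,-0.0163,0,0,0,0],[-0.036,-0.0163,0,0,0,0],[0,0,0,0,0,0],[0,0,0,0,0,0],[0,0,0,0,0,0]]'
python3 - <<'E'
from h import *
c=grab('wrist'); print(np.array(c['tool_from_camera']).round(3),c['K'][0],monitor.get_obs()['q']); save(c,'w1.png')
print(proj(c,[[.56,.142,.057],[.56,.142,.073]]))
E
```

```text
time: 0.77
ee_pos: [0.4234, 0.282, 0.2481]
tcp_rot: [-180.0, -0.0, 158.4]
wrist_force: [0.6, 0.5, 0.6]
opening: 0.0559
time: 1.43
ee_pos: [0.5594, 0.1416, 0.2478]
tcp_rot: [-180.0, -0.1, 158.3]
wrist_force: [-0.0, 1.2, -0.3]
opening: 0.0555
[[-0.001 -0.963 -0.269  0.069]
 [ 1.    -0.001 -0.    -0.001]
 [ 0.    -0.269  0.963 -0.125]
 [ 0.     0.     0.     1.   ]] [418.09265297   0.         321.0054117 ] [1.42601845e+01 8.78864631e+00 1.42440450e+01 9.54888015e+01
 1.22845888e-02 3.58784247e+01]
[[323.8237433  221.30746042]
 [323.95125291 225.94668377]]
```

View pics/w1.png

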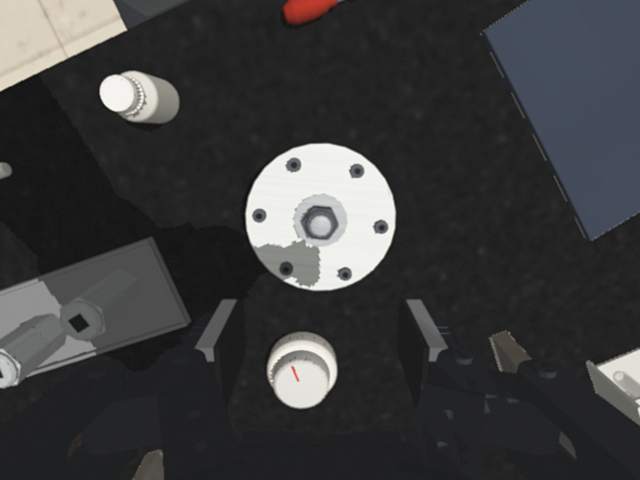

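```bash
python3 -m handwheel '[[0,0,0.025,0,0,0],[0,0,0.025,0,0,0],[0,0,0.025,0,0,0],[0,0,0,0,0,0],[0,0,0,0,0,0],[0,0,0,0,0,0],[0,0,0,0,0,0],[0,0,0,0,0,0]]'
cat >> h.py <<'E'
def hexa(c,m,z):
    cs,_=cv2.findContours(m.astype(np.uint8),cv2.RETR_EXTERNAL,cv2.CHAIN_APPROX_NONE); k=cv2.convexHull(max(cs,key=cv2.contourArea))
    w=ray(c,k.reshape(-1,2),z)[:,:2]; cen=cv2.minEnclosingCircle(w.astype(np.float32)*1000)
    # width vs direction, flat direction = min of summed widths over 60 deg symmetry
    A=np.arange(0,60,.25); W=np.array([[np.ptp(w@[np.cos(t),np.sin(t)]) for t in np.radians(a+np.array([0,60,120]))] for a in A])
    a=A[W.sum(1).argmin()]; ww=W[W.sum(1).argmin()]
    U=np.array([[np.cos(t),np.sin(t)] for t in np.radians(a+np.array([0,60,120]))]); mid=[(w@u).max()/2+(w@u).min()/2 for u in U]
    return np.linalg.lstsq(U,np.array(mid),rcond=None)[0],a,ww,np.array(cen[0])/1000
E
python3 - <<'E'
from h import *; import pickle
c=grab('wrist'); pickle.dump(c,open('w2.pkl','wb')); print(pose().round(4)[:3,3])
uv=proj(c,[[.56,.142,.073]])[0]; print(uv); u,v=uv.astype(int)
print(c['depth'][v-30:v+31:6,u-40:u+41:8].round(3))
save(c,'w2.png',(u-60,v-50,120,100),6)
E
```

```text
time: 2.15
ee_pos: [0.5603, 0.142, 0.1752]
tcp_rot: [179.9, 0.1, 158.4]
wrist_force: [-0.4, -0.7, 0.4]
opening: 0.0555
[0.5602 0.1419 0.1748]
[323.14530338 252.98980283]
[[0.25  0.249 0.248 0.246 0.248 0.248 0.248 0.246 0.249 0.25  0.25 ]
 [0.249 0.248 0.247 0.244 0.239 0.241 0.242 0.249 0.248 0.252 0.25 ]
 [0.252 0.249 0.25  0.237 0.235 0.235 0.239 0.249 0.25  0.251 0.25 ]
 [0.    0.25  0.243 0.235 0.233 0.235 0.236 0.25  0.25  0.252 0.252]
 [0.254 0.25  0.239 0.234 0.232 0.233 0.234 0.239 0.252 0.253 0.253]
 [0.254 0.253 0.24  0.234 0.233 0.234 0.233 0.24  0.253 0.255 0.254]
 [0.256 0.254 0.254 0.236 0.236 0.234 0.24  0.254 0.252 0.256 0.256]
 [0.255 0.257 0.255 0.24  0.236 0.237 0.242 0.255 0.256 0.255 0.255]
 [0.257 0.258 0.256 0.255 0.255 0.255 0.256 0.256 0.258 0.257 0.257]
 [0.258 0.259 0.259 0.258 0.257 0.255 0.259 0.259 0.259 0.257 0.259]
 [0.26  0.26  0.26  0.259 0.261 0.259 0.259 0.259 0.26  0.26  0.26 ]]
```

View pics/w2.png

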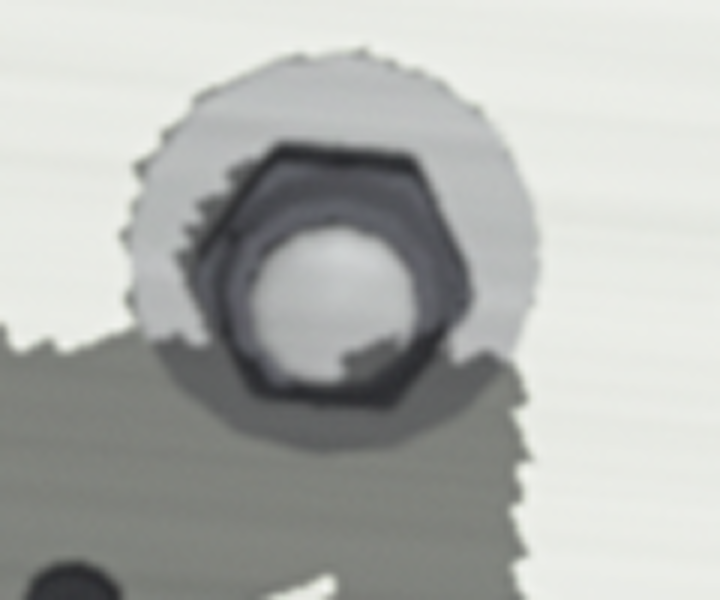

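```bash
python3 - <<'E'
from h import *; import pickle
c=pickle.load(open('w2.pkl','rb'))
f=lambda L: np.array(L,float)/6+[263-.4,202-.4]
print('washer',ray(c,f([(334,251)]),.059),'stud',ray(c,f([(332,304)]),.077))
V=[(280,147),(413,155),(470,295),(393,405),(262,400),(200,265)]
w=ray(c,f(V),.07)[:,:2]; e=np.roll(w,-1,0)-w
print(w.mean(0),np.linalg.norm(e,axis=1),(np.degrees(np.arctan2(e[:,1],e[:,0]))+30)%60)
# flange circle at .057 from contour of white/bright depth
P=cloud(c); m=(P[...,2]>.045)&(np.hypot(P[...,0]-.56,P[...,1]-.142)<.075)
cs,_=cv2.findContours(m.astype(np.uint8),0,1); k=max(cs,key=cv2.contourArea).reshape(-1,2)
w=ray(c,k,.057)[:,:2]; A=np.c_[2*w,np.ones(len(w))]; s=np.linalg.lstsq(A,(w**2).sum(1),rcond=None)[0]; print('flange',s[:2],np.sqrt(s[2]+s[:2]@s[:2]))
g=cv2.cvtColor(c['img'],cv2.COLOR_RGB2GRAY); k=cv2.morphologyEx(((g<75)&m).astype(np.uint8),2,np.ones((3,3)))
n,l,st,ce=cv2.connectedComponentsWithStats(k)
for i in range(1,n):
    if 20<st[i,4]<2500: q=ray(c,[ce[i]],.062)[0]-[.5602,.142,0]; print(st[i,4],ce[i].round(1),np.hypot(*q[:2]),np.degrees(np.arctan2(q[1],q[0])))
E
```

```text
washer [[0.55732945 0.14000822 0.059     ]] stud [[0.55739953 0.13987626 0.077     ]]
[0.55717792 0.14036821] [0.01255789 0.01484693 0.01331763 0.01270914 0.01478218 0.01389504] [34.77646854 30.28909692 34.96628932 35.99514504 31.37515896 34.56076372]
flange [0.71565696 0.07808855] 0.14264571735990172
55 [283.7 173.6] 0.04917950872195945 -174.58982930007176
53 [366.2 181.7] 0.04620688029111236 126.39296538255498
29 [317.8 228.3] 0.012352056796328125 173.22754849204895
49 [238.9 238.7] 0.05003907706739805 -118.19795079430787
48 [301.4 239.1] 0.01394509877149795 -134.48389065306162
51 [396.5 253.6] 0.04391094945153143 63.7235778466717
159 [320.3 265.1] 0.010864525735356276 -30.75835577097792
224 [274.5 304. ] 0.04685146947882215 -61.44200780965185
81 [347.2 310.7] 0.0431878669624743 -1.4226321432013886
```

```bash
python3 -m handwheel '[[0,0,0,0,0,7],[0,0,0,0,0,7],[0,0,0,0,0,7],[0,0,0,0,0,7],[0,0,0,0,0,7],[0,0,0,0,0,7],[0,0,0,0,0,7],[0,0,0,0,0,7]]'
python3 -m handwheel '[[0,0,0,0,0,7],[0,0,0,0,0,7],[0,0,0,0,0,7],[0,0,0,0,0,7],[0,0,0,0,0,7],[0,0,0,0,0,0],[0,0,0,0,0,0],[0,0,0,0,0,0]]'
python3 - <<'E'
from h import *; import pickle
c=grab('wrist'); pickle.dump(c,open('w3.pkl','wb')); print(pose().round(4)[:3,3])
u,v=proj(c,[[.56,.142,.073]])[0].astype(int); print(u,v)
save(c,'w3.png',(u-60,v-50,120,100),6)
E
```

```text
time: 2.87
ee_pos: [0.56, 0.1416, 0.174]
tcp_rot: [179.9, -0.0, 102.0]
wrist_force: [0.0, 0.4, 0.3]
opening: 0.0554
time: 3.53
ee_pos: [0.5599, 0.1416, 0.1736]
tcp_rot: [180.0, -0.0, 67.6]
wrist_force: [-0.3, 0.0, 1.3]
opening: 0.0558
[0.5598 0.1416 0.1735]
322 250
```

View pics/w3.png

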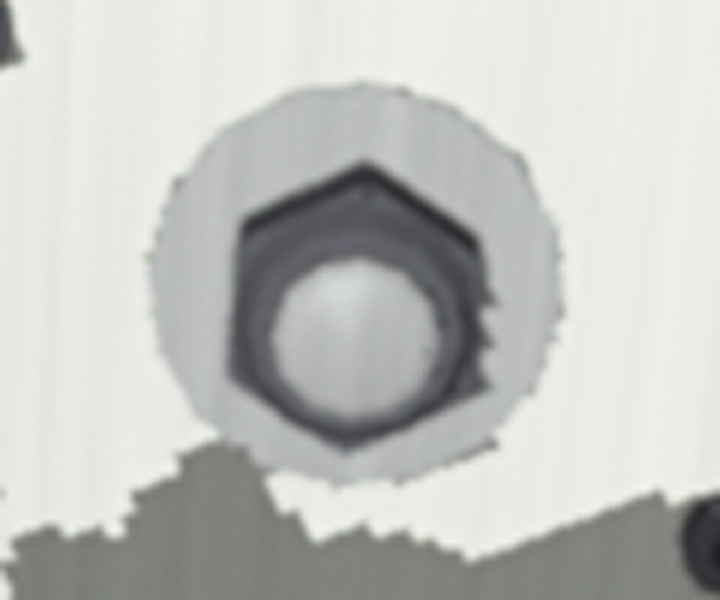

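```bash
python3 - <<'E'
from h import *; import pickle
c=pickle.load(open('w3.pkl','rb'))
f=lambda L: np.array(L,float)/6+[262-.4,200-.4]
a=[ray(c,f([(356,282.5)]),.059)[0],ray(c,f([(356,338)]),.077)[0]]
c2=pickle.load(open('w2.pkl','rb'))
g=lambda L: np.array(L,float)/6+[263-.4,202-.4]
b=[ray(c2,g([(334,251)]),.059)[0],ray(c2,g([(332,304)]),.077)[0]]
print(a,b)
# bias d in tool frame: meas=p+R d
R1=c['wc']@np.linalg.inv(np.array(c['tool_from_camera'])); R2=c2['wc']@np.linalg.inv(np.array(c2['tool_from_camera']))
A=np.zeros((4,4)); A[:2,:2]=A[2:,:2]=np.eye(2); A[:2,2:]=R1[:2,:2]; A[2:,2:]=R2[:2,:2]
for i in (0,1): print(np.linalg.solve(A,np.r_[a[i][:2],b[i][:2]]))
V=[(243,220),(365,162),(478,240),(490,385),(348,448),(230,375)]
w=ray(c,f(V),.07)[:,:2]; e=np.roll(w,-1,0)-w
print(w.mean(0),(np.degrees(np.arctan2(e[:,1],e[:,0]))+30)%60)
E
```

```text
[array([0.55863885, 0.14055923, 0.059     ]), array([0.55854842, 0.14034699, 0.077     ])] [array([0.55732945, 0.14000822, 0.059     ]), array([0.55739953, 0.13987626, 0.077     ])]
[5.58255882e-01 1.39637994e-01 9.97666705e-04 2.76601820e-06]
[5.58206111e-01 1.39545058e-01 8.71868145e-04 1.06655861e-05]
[0.55920088 0.14116991] [33.53844531 32.25348572 42.85459273 32.68855352 34.2849707  32.19864473]
```

```bash
python3 -m handwheel '[[-0.0335,0.0145,-0.011,0,0,0],[-0.0335,0.0145,-0.011,0,0,0],[-0.0335,0.0145,-0.011,0,0,0],[-0.0335,0.0145,-0.011,0,0,0],[-0.0335,0.0145,-0.011,0,0,0],[-0.0335,0.0145,-0.011,0,0,0],[-0.0335,0.0145,-0.011,0,0,0],[-0.0335,0.0145,-0.011,0,0,0]]'
python3 -m handwheel '[[0,0,0,0,0,-7],[0,0,0,0,0,-7],[0,0,0,0,0,-7],[0,0,0,0,0,-7],[0,0,0,0,0,-7],[0,0,0,0,0,-7],[0,0,0,0,0,-7],[0,0,0,0,0,-7]]'
python3 -m handwheel '[[0,0,0,0,0,0],[0,0,0,0,0,0],[0,0,0,0,0,0],[0,0,0,0,0,0],[0,0,0,0,0,0],[0,0,0,0,0,0],[0,0,0,0,0,0],[0,0,0,0,0,0]]'
python3 - <<'E'
from h import *; import pickle
c=grab('wrist'); pickle.dump(c,open('w4.pkl','wb')); print(pose().round(4)[:3,3])
print(proj(c,[[.56,-.063,.079],[.574,-.1505,.079],[.559,-.238,.079]]))
save(c,'w4.png')
E
```

```text
time: 4.25
ee_pos: [0.5632, -0.1522, 0.2621]
tcp_rot: [180.0, -0.0, 67.5]
wrist_force: [1.3, -0.5, 0.9]
opening: 0.0555
time: 4.92
ee_pos: [0.5636, -0.1504, 0.2614]
tcp_rot: [180.0, 0.0, 123.8]
wrist_force: [-0.6, 0.6, -0.3]
opening: 0.0556
time: 5.58
ee_pos: [0.5636, -0.1504, 0.2613]
tcp_rot: [-180.0, 0.0, 123.3]
wrist_force: [-0.1, 0.5, 0.3]
opening: 0.0554
[ 0.5636 -0.1504  0.2613]
[[387.00928327 117.95790697]
 [334.64696513 229.23782507]
 [258.10711624 308.33093299]]
```

View pics/w4.png

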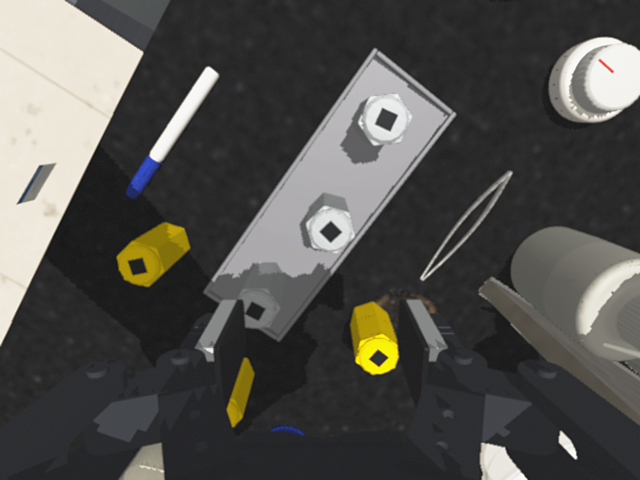

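```bash
cat >> h.py <<'E'
def square(c,u,v,r=13,thr=60,z=.079):
    g=cv2.cvtColor(c['img'],cv2.COLOR_RGB2GRAY).astype(int); m=np.zeros_like(g,np.uint8); u,v=int(u),int(v)
    m[v-r:v+r,u-r:u+r]=g[v-r:v+r,u-r:u+r]<thr
    n,l,s,ce=cv2.connectedComponentsWithStats(m); i=1+s[1:,4].argmax()
    k,_=cv2.findContours((l==i).astype(np.uint8),0,1); w=ray(c,k[0].reshape(-1,2),z)[:,:2]
    rc=cv2.minAreaRect((w*1000).astype(np.float32)); T=c['wc']@np.linalg.inv(np.array(c['tool_from_camera']))
    p=ray(c,[ce[i]],z)[0,:2]-T[:2,0]*.00095
    return p.round(4),np.round(rc[1],1),round(rc[2],1),s[i,4],ce[i].round(1)
E
python3 - <<'E'
from h import *; import pickle
c=pickle.load(open('w4.pkl','rb')); g=cv2.cvtColor(c['img'],cv2.COLOR_RGB2GRAY)
for u,v in [(386,118),(330,231),(256,311)]: print(square(c,u,v,thr=50), g[v-20,u],g[v,u-16])
for u,v in [(386,118),(330,231)]:
    m=np.zeros_like(g); m[v-40:v+40,u-40:u+40]=g[v-40:v+40,u-40:u+40]>195
    n,l,s,_=cv2.connectedComponentsWithStats(m.astype(np.uint8)); i=1+s[1:,4].argmax(); print(hexa(c,l==i,.077))
i=np.hstack([cv2.resize(c['img'][v-30:v+30,u-30:u+30,::-1],(260,260),interpolation=3) for u,v in [(386,118),(330,231),(256,311)]]); cv2.imwrite('pics/w4c.png',i)
E
```

```text
Traceback (most recent call last):
  File "h.py", line 38, in square
    n,l,s,ce=cv2.connectedComponentsWithStats(m); i=1+s[1:,4].argmax()
                                                      ~~~~~~~~~~~~~~^^
ValueError: attempt to get argmax of an empty sequence
```

```bash
python3 - <<'E'
from h import *; import pickle
c=pickle.load(open('w4.pkl','rb')); g=cv2.cvtColor(c['img'],cv2.COLOR_RGB2GRAY)
i=np.hstack([cv2.resize(c['img'][v-30:v+30,u-30:u+30,::-1],(260,260),interpolation=3) for u,v in [(386,118),(330,231),(256,311)]]); cv2.imwrite('pics/w4c.png',i)
for u,v in [(386,118),(330,231),(256,311)]: print(g[v,u-28:u+30:4]); print(square(c,u,v,thr=int(g[v,u])+25))
for u,v in [(386,118),(330,231)]:
    m=np.zeros_like(g); m[v-40:v+40,u-40:u+40]=g[v-40:v+40,u-40:u+40]>195
    n,l,s,_=cv2.connectedComponentsWithStats(m.astype(np.uint8)); i=1+s[1:,4].argmax(); print(hexa(c,l==i,.077))
E
```

```text
[101 182 220 231 232  75  65  63  64  58 235 234 219 229 181]
(array([ 0.5604, -0.0648]), array([11.1, 11.1]), 9.6, np.int32(257), array([386. , 119.1]))
[ 98  95 173 223 219  43  50  51  51  46 201 222 205 176 131]
(array([ 0.5726, -0.1546]), array([10.3, 10.9]), 77.8, np.int32(201), array([330.1, 231.5]))
[138  47  36  35  84  28  32  32  33  95 123 119 115  90  91]
(array([ 0.5584, -0.2422]), array([11.5, 10.9]), 4.2, np.int32(187), array([254.7, 310.9]))
(array([ 0.55937296, -0.06259424]), np.float64(9.5), array([0.03359914, 0.03078669, 0.03101294]), array([ 0.55880707, -0.06100022]))
(array([ 0.57211127, -0.15198347]), np.float64(47.75), array([0.03142993, 0.03209571, 0.03273834]), array([ 0.5720105 , -0.15078429]))
```

View pics/w4c.png

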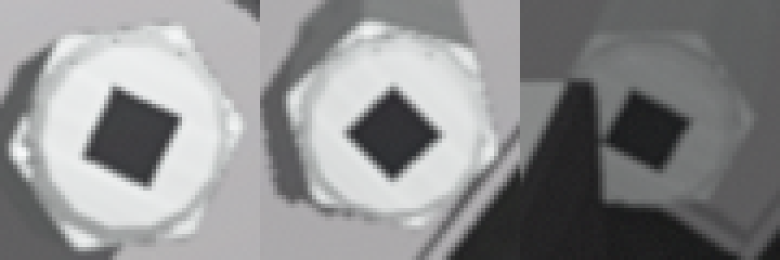

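```bash
python3 -m handwheel '[[0.0244,0.0148,0.012,0,0,0],[0.0244,0.0148,0.012,0,0,0],[0.0244,0.0148,0.012,0,0,0],[0,0,0.016,0,0,6],[0,0,0.016,0,0,6],[0,0,0.016,0,0,6],[0,0,0,0,0,6],[0,0,0,0,0,0]]' 0.3 60
python3 -m handwheel '[[0,0,0,0,0,0],[0,0,0,0,0,0],[0,0,0,0,0,0],[0,0,0,0,0,0],[0,0,0,0,0,0],[0,0,0,0,0,0],[0,0,0,0,0,0],[0,0,0,0,0,0]]'
cat >> h.py <<'E'
def check(tgt,z=.079,thr=None,r=25):
    c=grab('wrist'); T=pose(); u,v=proj(c,[[*tgt,z]])[0]; g=cv2.cvtColor(c['img'],cv2.COLOR_RGB2GRAY)
    s=square(c,u,v,r,thr or int(g[int(v),int(u)])+30,z); d=s[0]-T[:2,3]
    print('q6',monitor.get_obs()['q'][5].round(1),'pose',T[:3,3].round(4),'yaw',np.degrees(np.arctan2(T[1,0],T[0,0])).round(2)); print('square',s,'shift tool xy',(T[:2,:2].T@d).round(4)); return c
E
python3 - <<'E'
from h import *
c=check((.5604,-.0648))
E
```

```text
time: 6.3
ee_pos: [0.5599, -0.0647, 0.1762]
tcp_rot: [-179.9, -0.0, 99.1]
wrist_force: [0.6, -0.6, 0.5]
opening: 0.0556
time: 6.97
ee_pos: [0.5604, -0.0648, 0.1773]
tcp_rot: [180.0, -0.0, 99.4]
wrist_force: [-0.2, 0.8, 0.4]
opening: 0.0553
q6 74.0 pose [ 0.5604 -0.0648  0.1773] yaw 99.36
square (array([ 0.5599, -0.065 ]), array([10.7, 11.1]), 9.3, np.int32(400), array([322.5, 251.5])) shift tool xy [-0.0001 -0.0005]
```

```bash
python3 -m handwheel '[[0,-0.0005,0.025,0,0,0],[0,0,0.025,0,0,0],[0,0,0.025,0,0,0],[0,0,0.025,0,0,0],[0,0,0.025,0,0,0],[0,0,0,0,0,0],[0,0,0,0,0,0],[0,0,0,0,0,0]]' 0.3 60
python3 -m handwheel '[[0,0,0,0,0,0],[0,0,0,0,0,0],[0,0,0,0,0,0],[0,0,0,0,0,0],[0,0,0,0,0,0],[0,0,0,0,0,0],[0,0,0,0,0,0],[0,0,0,0,0,0]]' -1 60
python3 -m handwheel '[[0,0,-0.01,0,0,0],[0,0,-0.03,0,0,0],[0,0,-0.03,0,0,0],[0,0,-0.03,0,0,0],[0,0,-0.02,0,0,0],[0,0,0,0,0,0],[0,0,0,0,0,0],[0,0,0,0,0,0]]'
python3 - <<'E'
from h import *
T=pose(); c=check(T[:2,3],T[2,3]+.027); save(c,'w5.png')
E
```

```text
time: 7.68
ee_pos: [0.5605, -0.065, 0.0539]
tcp_rot: [179.9, 0.0, 99.4]
wrist_force: [0.4, -0.1, 0.6]
opening: 0.055
time: 8.35
ee_pos: [0.561, -0.065, 0.0544]
tcp_rot: [179.8, 0.1, 99.4]
wrist_force: [-0.9, 0.7, 5.1]
opening: 0.0337
time: 9.02
ee_pos: [0.5597, -0.0649, 0.1718]
tcp_rot: [-180.0, -0.0, 99.4]
wrist_force: [0.5, -0.1, -1.5]
opening: 0.0339
q6 74.0 pose [ 0.5594 -0.0649  0.1711] yaw 99.35
square (array([ 0.5582, -0.0636]), array([11.7, 10.8]), 9.3, np.int32(1579), array([321.4, 378.5])) shift tool xy [ 0.0015 -0.001 ]
```

View pics/w5.png

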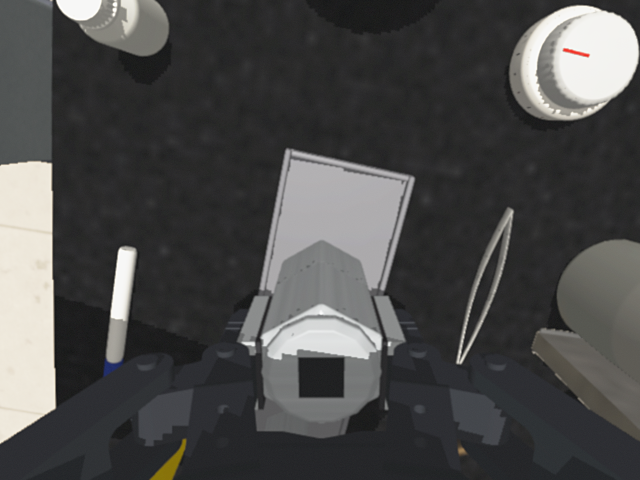

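```bash
python3 -m handwheel '[[0.0337,0.00535,0,0,0,0],[0.0337,0.00535,0,0,0,0],[0.0337,0.00535,0,0,0,0],[0.0337,0.00535,0,0,0,0],[0.0337,0.00535,0,0,0,0],[0.0337,0.00535,0,0,0,0],[0,0,0,0,0,-5.9],[0,0,0,0,0,-5.9]]'
python3 -m handwheel '[[0,0,0,0,0,-5.9],[0,0,0,0,0,-5.9],[0,0,0.015,0,0,0],[0,0,0,0,0,0],[0,0,0,0,0,0],[0,0,0,0,0,0],[0,0,0,0,0,0],[0,0,0,0,0,0]]'
python3 - <<'E'
from h import *
T=pose(); print(T.round(4),(T[:2,:2].T@([.5582,.1396]-T[:2,3])).round(4)); c=grab('wrist'); save(c,'w6.png')
E
```

```text
time: 9.73
ee_pos: [0.5578, 0.1418, 0.1704]
tcp_rot: [-179.8, -0.0, 111.6]
wrist_force: [-1.0, -0.2, -1.3]
opening: 0.034
time: 10.4
ee_pos: [0.5589, 0.1398, 0.1577]
tcp_rot: [180.0, 0.0, 122.9]
wrist_force: [-0.0, 0.5, -0.9]
opening: 0.034
[[-5.437e-01  8.393e-01  4.000e-04  5.589e-01]
 [ 8.393e-01  5.437e-01  1.000e-04  1.398e-01]
 [-2.000e-04  4.000e-04 -1.000e+00  1.577e-01]
 [ 0.000e+00  0.000e+00  0.000e+00  1.000e+00]] [ 0.0002 -0.0007]
```

```bash
python3 -m handwheel '[[0.0002,-0.0007,0.01,0,0,0],[0,0,0.01,0,0,0],[0,0,0.006,0,0,0],[0,0,0.004,0,0,0],[0,0,0.002,0,0,0],[0,0,0.002,0,0,0],[0,0,0.001,0,0,0],[0,0,0,0,0,0]]'
python3 -m handwheel '[[0,0,0.001,0,0,0],[0,0,0.001,0,0,0],[0,0,0.001,0,0,0],[0,0,0.001,0,0,0],[0,0,0,0,0,0],[0,0,0,0,0,0],[0,0,0,0,0,0],[0,0,0,0,0,0]]'
```

```text
time: 11.12
ee_pos: [0.5586, 0.1394, 0.1232]
tcp_rot: [179.9, 0.1, 122.9]
wrist_force: [1.2, -1.6, 5.8]
opening: 0.0338
time: 11.78
ee_pos: [0.5587, 0.1394, 0.1228]
tcp_rot: [179.7, 0.1, 122.9]
wrist_force: [-9.8, -5.1, 30.1]
opening: 0.0335
```

```bash
python3 -m handwheel '[[0,0,-0.02,0,0,0],[0,0,-0.02,0,0,0],[0,0,-0.012,0,0,5.9],[0,0,0,0,0,5.9],[0,0,0,0,0,5.9],[0,0,0,0,0,5.9],[-0.0337,-0.00535,0,0,0,0],[-0.0337,-0.00535,0,0,0,0]]'
python3 -m handwheel '[[-0.0337,-0.00535,0,0,0,0],[-0.0337,-0.00535,0,0,0,0],[-0.0337,-0.00535,0,0,0,0],[-0.0337,-0.00535,0,0,0,0],[0,0,0,0,0,0],[0,0,0.02,0,0,0],[0,0,0.03,0,0,0],[0,0,0.02,0,0,0]]'
python3 -m handwheel '[[0,0,0.015,0,0,0],[0,0,0,0,0,0],[0,0,0,0,0,0],[0,0,0,0,0,0],[0,0,0,0,0,0],[0,0,0,0,0,0],[0,0,0,0,0,0],[0,0,0,0,0,0]]'
```

```text
time: 12.45
ee_pos: [0.5581, 0.0718, 0.1697]
tcp_rot: [-179.9, -0.0, 99.5]
wrist_force: [0.7, -0.9, -1.2]
opening: 0.034
time: 13.12
ee_pos: [0.5586, -0.0652, 0.098]
tcp_rot: [-179.9, -0.0, 99.3]
wrist_force: [-0.0, 0.3, -1.2]
opening: 0.0339
time: 13.78
ee_pos: [0.5595, -0.0651, 0.0859]
tcp_rot: [180.0, 0.0, 99.4]
wrist_force: [-1.4, 0.6, -1.3]
opening: 0.0341
```

```bash
python3 -m handwheel '[[0,0,0.012,0,0,0],[0,0,0.01,0,0,0],[0,0,0.005,0,0,0],[0,0,0.0025,0,0,0],[0,0,0.001,0,0,0],[0,0,0.001,0,0,0],[0,0,0,0,0,0],[0,0,0,0,0,0]]'
```

```text
time: 14.45
ee_pos: [0.5587, -0.0651, 0.0543]
tcp_rot: [-180.0, -0.0, 99.4]
wrist_force: [-5.1, 0.7, 7.9]
opening: 0.034
```

```bash
python3 -m handwheel '[[0,0,0,0,0,0],[0,0,0,0,0,0],[0,0,0,0,0,0],[0,0,0,0,0,0],[0,0,-0.02,0,0,0],[0,0,-0.03,0,0,0],[0,0,-0.04,0,0,0],[0,0,-0.03,0,0,0]]' 0.3 60
python3 -m handwheel '[[-0.0302,-0.0003,0,0,0,0],[-0.0302,-0.0003,0,0,0,0],[-0.0302,-0.0003,0,0,0,0],[0,0,0,0,0,-6.4],[0,0,0,0,0,-6.4],[0,0,0,0,0,-6.4],[0,0,0,0,0,-6.4],[0,0,0,0,0,-6.4]]'
python3 -m handwheel '[[0,0,0,0,0,-6.4],[0,0,0,0,0,0],[0,0,0,0,0,0],[0,0,0,0,0,0],[0,0,0,0,0,0],[0,0,0,0,0,0],[0,0,0,0,0,0],[0,0,0,0,0,0]]'
python3 - <<'E'
from h import *
c=check((.5726,-.1546)); save(c,'w7.png')
P=cloud(c); uv=proj(c,[[.559,-.065,.079]])[0]; print(uv)
m=(np.hypot(P[...,0]-.559,P[...,1]+.065)<.03)&(P[...,2]>.06); print(m.sum(),P[m].mean(0) if m.any() else 0)
E
```

```text
time: 15.12
ee_pos: [0.5592, -0.0651, 0.1761]
tcp_rot: [180.0, 0.0, 99.4]
wrist_force: [1.6, 0.1, -0.7]
opening: 0.0552
time: 15.78
ee_pos: [0.5731, -0.1548, 0.1735]
tcp_rot: [-180.0, -0.0, 131.7]
wrist_force: [-0.5, 0.4, 0.1]
opening: 0.0554
time: 16.45
ee_pos: [0.5731, -0.1547, 0.1738]
tcp_rot: [-180.0, 0.0, 137.7]
wrist_force: [-0.3, 0.5, -0.4]
opening: 0.0553
q6 27.2 pose [ 0.5731 -0.1546  0.1738] yaw 137.73
square (array([ 0.5729, -0.1544]), array([11.2, 11.4]), 77.9, np.int32(408), array([324.2, 254.4])) shift tool xy [0.0003 0.    ]
[436.10300325 123.43538896]
4223 [ 0.5559218  -0.0657635   0.07714914]
```

View pics/w7.png

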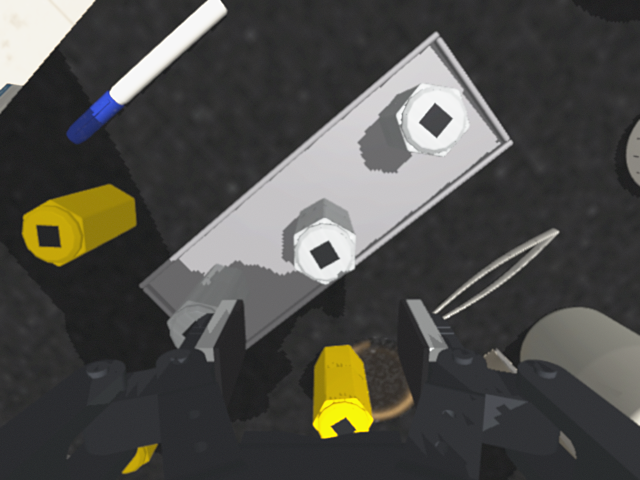

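```bash
python3 -m handwheel '[[0.0003,0,0.025,0,0,0],[0,0,0.025,0,0,0],[0,0,0.025,0,0,0],[0,0,0.025,0,0,0],[0,0,0.02,0,0,0],[0,0,0,0,0,0],[0,0,0,0,0,0],[0,0,0,0,0,0]]' 0.3 60
python3 -m handwheel '[[0,0,0,0,0,0],[0,0,0,0,0,0],[0,0,0,0,0,0],[0,0,0,0,0,0],[0,0,0,0,0,0],[0,0,0,0,0,0],[0,0,0,0,0,0],[0,0,0,0,0,0]]' -1 60
python3 -m handwheel '[[0,0,-0.01,0,0,0],[0,0,-0.03,0,0,0],[0,0,-0.03,0,0,0],[0,0,-0.03,0,0,0],[0,0,-0.02,0,0,0],[0,0,0,0,0,0],[0,0,0,0,0,0],[0,0,0,0,0,0]]'
python3 - <<'E'
from h import *
T=pose(); check(T[:2,3],T[2,3]+.025); print((T[:2,:2].T@([.5582,.1396]-T[:2,3])).round(4))
E
```

```text
time: 17.17
ee_pos: [0.5734, -0.1546, 0.0553]
tcp_rot: [180.0, 0.1, 137.7]
wrist_force: [0.6, -0.3, 0.0]
opening: 0.0551
time: 17.83
ee_pos: [0.5738, -0.1547, 0.0557]
tcp_rot: [179.9, 0.2, 137.8]
wrist_force: [-0.6, 0.5, 5.9]
opening: 0.0341
time: 18.5
ee_pos: [0.5726, -0.1544, 0.1731]
tcp_rot: [-180.0, -0.0, 137.8]
wrist_force: [0.3, 0.1, -2.1]
opening: 0.0337
q6 27.2 pose [ 0.5723 -0.1543  0.1725] yaw 137.75
square (array([ 0.5706, -0.1544]), array([12.1, 12. ]), 77.8, np.int32(1465), array([322. , 377.7])) shift tool xy [ 0.0012 -0.0012]
[0.2083 0.208 ]
```

```bash
python3 -m handwheel '[[0.026,0.026,0,0,0,0],[0.026,0.026,0,0,0,0],[0.026,0.026,0,0,0,0],[0.026,0.026,0,0,0,0],[0.026,0.026,0,0,0,0],[0.026,0.026,0,0,0,0],[0.026,0.026,0,0,0,0],[0.026,0.026,0,0,0,0]]'
python3 -m handwheel '[[0,0,0,0,0,4.9],[0,0,0,0,0,4.9],[0,0,0.015,0,0,4.9],[0,0,0,0,0,0],[0,0,0,0,0,0],[0,0,0,0,0,0],[0,0,0,0,0,0],[0,0,0,0,0,0]]'
python3 - <<'E'
from h import *
T=pose(); print(T[:3,3].round(4),(T[:2,:2].T@([.5582,.1396]-T[:2,3])).round(4))
E
```

```text
time: 19.22
ee_pos: [0.5577, 0.1409, 0.1723]
tcp_rot: [-179.9, -0.1, 137.7]
wrist_force: [0.7, 0.4, -1.1]
opening: 0.0344
time: 19.88
ee_pos: [0.5589, 0.1392, 0.1592]
tcp_rot: [180.0, 0.0, 123.1]
wrist_force: [0.2, -0.2, -1.1]
opening: 0.0342
[0.5589 0.1392 0.1592] [ 0.0007 -0.0003]
```

```bash
python3 -m handwheel '[[0,-0.0005,0.01,0,0,0],[0,0,0.01,0,0,0],[0,0,0.006,0,0,0],[0,0,0.004,0,0,0],[0,0,0.002,0,0,0],[0,0,0.002,0,0,0],[0,0,0.001,0,0,0],[0,0,0,0,0,0]]'
python3 -m handwheel '[[0,0,0.001,0,0,0],[0,0,0.001,0,0,0],[0,0,0.001,0,0,0],[0,0,0.001,0,0,0],[0,0,0,0,0,0],[0,0,0,0,0,0],[0,0,0,0,0,0],[0,0,0,0,0,0]]'
```

```text
time: 20.55
ee_pos: [0.5583, 0.1391, 0.1245]
tcp_rot: [180.0, 0.0, 123.1]
wrist_force: [-2.6, -0.6, 2.3]
opening: 0.0341
time: 21.22
ee_pos: [0.5585, 0.1391, 0.1234]
tcp_rot: [179.8, 0.1, 123.1]
wrist_force: [-9.5, -2.3, 23.1]
opening: 0.034
```

```bash
python3 -m handwheel '[[0,0,-0.025,0,0,0],[0,0,-0.025,0,0,0],[0,0,-0.002,0,0,-4.9],[0,0,0,0,0,-4.9],[0,0,0,0,0,-4.9],[-0.026,-0.026,0,0,0,0],[-0.026,-0.026,0,0,0,0],[-0.026,-0.026,0,0,0,0]]'
python3 -m handwheel '[[-0.026,-0.026,0,0,0,0],[-0.026,-0.026,0,0,0,0],[-0.026,-0.026,0,0,0,0],[-0.026,-0.026,0,0,0,0],[-0.026,-0.026,0,0,0,0],[0,0,0,0,0,0],[0,0,0.03,0,0,0],[0,0,0.03,0,0,0]]'
python3 -m handwheel '[[0,0,0.025,0,0,0],[0,0,0,0,0,0],[0,0,0,0,0,0],[0,0,0,0,0,0],[0,0,0,0,0,0],[0,0,0,0,0,0],[0,0,0,0,0,0],[0,0,0,0,0,0]]'
```

```text
time: 21.88
ee_pos: [0.5637, 0.0282, 0.1718]
tcp_rot: [180.0, 0.0, 137.9]
wrist_force: [0.8, 0.0, -2.1]
opening: 0.0341
time: 22.55
ee_pos: [0.5737, -0.1561, 0.1128]
tcp_rot: [179.9, 0.2, 137.7]
wrist_force: [1.1, -0.3, -1.8]
opening: 0.0341
time: 23.22
ee_pos: [0.5728, -0.1548, 0.0877]
tcp_rot: [180.0, 0.1, 137.8]
wrist_force: [-0.6, -0.5, -1.2]
opening: 0.0338
```

```bash
python3 -m handwheel '[[0,0,0.012,0,0,0],[0,0,0.01,0,0,0],[0,0,0.005,0,0,0],[0,0,0.003,0,0,0],[0,0,0.001,0,0,0],[0,0,0.001,0,0,0],[0,0,0.001,0,0,0],[0,0,0,0,0,0]]'
```

```text
time: 23.88
ee_pos: [0.5717, -0.1546, 0.0556]
tcp_rot: [-180.0, -0.0, 137.7]
wrist_force: [-10.6, 3.0, 18.7]
opening: 0.0337
```

```bash
python3 -m handwheel '[[0,0,0,0,0,0],[0,0,0,0,0,0],[0,0,0,0,0,0],[0,0,0,0,0,0],[0,0,-0.02,0,0,0],[0,0,-0.03,0,0,0],[0,0,-0.04,0,0,0],[0,0,-0.03,0,0,0]]' 0.3 60
python3 -m handwheel '[[-0.0162,-0.0248,0,0,0,0],[-0.0162,-0.0248,0,0,0,0],[-0.0162,-0.0248,0,0,0,0],[0,0,0,0,0,6.2],[0,0,0,0,0,6.2],[0,0,0,0,0,6.2],[0,0,0,0,0,6.2],[0,0,0,0,0,6.2]]'
python3 -m handwheel '[[0,0,0,0,0,6.2],[0,0,0,0,0,6.2],[0,0,0,0,0,0],[0,0,0,0,0,0],[0,0,0,0,0,0],[0,0,0,0,0,0],[0,0,0,0,0,0],[0,0,0,0,0,0]]'
python3 - <<'E'
from h import *
c=check((.5584,-.2422)); save(c,'w8.png')
E
```

```text
time: 24.55
ee_pos: [0.5724, -0.1547, 0.1759]
tcp_rot: [180.0, 0.0, 137.8]
wrist_force: [0.6, -0.6, 0.6]
opening: 0.0556
time: 25.22
ee_pos: [0.5583, -0.2426, 0.1733]
tcp_rot: [-180.0, -0.0, 106.4]
wrist_force: [-0.0, 0.5, 0.4]
opening: 0.0556
time: 25.88
ee_pos: [0.5584, -0.2425, 0.1738]
tcp_rot: [-180.0, 0.0, 94.4]
wrist_force: [0.8, -0.7, -0.5]
opening: 0.0555
q6 62.1 pose [ 0.5583 -0.2425  0.1738] yaw 94.4
square (array([ 0.5581, -0.2422]), array([11. , 10.9]), 4.4, np.int32(416), array([322.9, 252.5])) shift tool xy [ 0.0003 -0.0002]
```

View pics/w8.png

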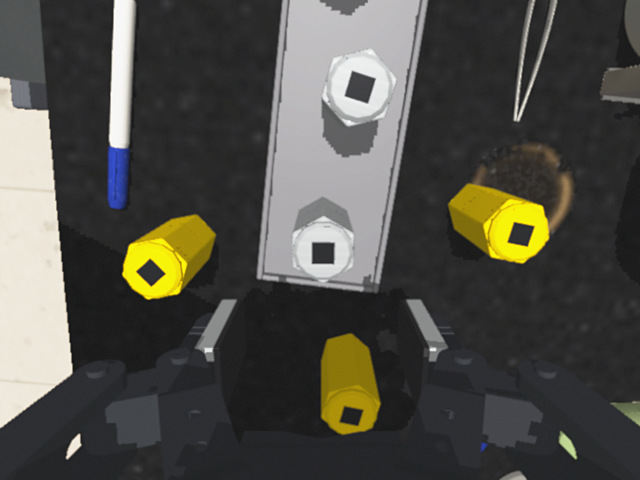

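```bash
python3 -m handwheel '[[0.0003,0,0.025,0,0,0],[0,0,0.025,0,0,0],[0,0,0.025,0,0,0],[0,0,0.025,0,0,0],[0,0,0.02,0,0,0],[0,0,0,0,0,0],[0,0,0,0,0,0],[0,0,0,0,0,0]]' 0.3 60
python3 -m handwheel '[[0,0,0,0,0,0],[0,0,0,0,0,0],[0,0,0,0,0,0],[0,0,0,0,0,0],[0,0,0,0,0,0],[0,0,0,0,0,0],[0,0,0,0,0,0],[0,0,0,0,0,0]]' -1 60
python3 -m handwheel '[[0,0,-0.01,0,0,0],[0,0,-0.03,0,0,0],[0,0,-0.03,0,0,0],[0,0,-0.03,0,0,0],[0,0,-0.02,0,0,0],[0,0,0,0,0,0],[0,0,0,0,0,0],[0,0,0,0,0,0]]'
python3 - <<'E'
from h import *
T=pose(); check(T[:2,3],T[2,3]+.025); print((T[:2,:2].T@([.5582,.1396]-T[:2,3])).round(4))
E
```

```text
time: 26.6
ee_pos: [0.559, -0.2425, 0.0554]
tcp_rot: [179.9, 0.0, 94.4]
wrist_force: [1.2, -0.2, -0.1]
opening: 0.0555
time: 27.27
ee_pos: [0.5593, -0.2426, 0.0558]
tcp_rot: [179.8, 0.1, 94.4]
wrist_force: [-1.3, 0.1, 6.7]
opening: 0.0339
time: 27.93
ee_pos: [0.5581, -0.2421, 0.1731]
tcp_rot: [-179.9, -0.0, 94.4]
wrist_force: [0.1, -0.2, -1.6]
opening: 0.0341
q6 62.2 pose [ 0.5578 -0.242   0.1724] yaw 94.36
square (array([ 0.5568, -0.2408]), array([11.9, 11.6]), 4.3, np.int32(1648), array([321.4, 374.3])) shift tool xy [ 0.0012 -0.0009]
[0.3806 0.0291]
```

```bash
python3 -m handwheel '[[0.038,0.0029,0,0,0,0],[0.038,0.0029,0,0,0,0],[0.038,0.0029,0,0,0,0],[0.038,0.0029,0,0,0,0],[0.038,0.0029,0,0,0,0],[0.038,0.0029,0,0,0,0],[0.038,0.0029,0,0,0,0],[0.038,0.0029,0,0,0,0]]'
python3 -m handwheel '[[0.038,0.0029,0,0,0,0],[0.038,0.0029,0,0,0,0],[0,0,0,0,0,-5.7],[0,0,0,0,0,-5.7],[0,0,0,0,0,-5.7],[0,0,0,0,0,-5.7],[0,0,0,0,0,-5.7],[0,0,0.015,0,0,0]]'
python3 -m handwheel '[[0,0,0,0,0,0],[0,0,0,0,0,0],[0,0,0,0,0,0],[0,0,0,0,0,0],[0,0,0,0,0,0],[0,0,0,0,0,0],[0,0,0,0,0,0],[0,0,0,0,0,0]]'
python3 - <<'E'
from h import *
T=pose(); print(T[:3,3].round(4),(T[:2,:2].T@([.5582,.1396]-T[:2,3])).round(4))
E
```

```text
time: 28.65
ee_pos: [0.5574, 0.0644, 0.1724]
tcp_rot: [-179.9, 0.0, 94.3]
wrist_force: [0.4, -0.3, -1.3]
opening: 0.0339
time: 29.32
ee_pos: [0.5588, 0.1391, 0.1597]
tcp_rot: [179.9, 0.0, 123.2]
wrist_force: [0.5, -0.1, -1.1]
opening: 0.0339
time: 29.98
ee_pos: [0.5585, 0.1389, 0.159]
tcp_rot: [180.0, 0.0, 122.8]
wrist_force: [-0.6, -0.1, -1.3]
opening: 0.0339
[0.5585 0.1389 0.159 ] [0.0007 0.0001]
```

```bash
python3 -m handwheel '[[0.0005,0,0.01,0,0,0],[0,0,0.01,0,0,0],[0,0,0.006,0,0,0],[0,0,0.004,0,0,0],[0,0,0.002,0,0,0],[0,0,0.002,0,0,0],[0,0,0.001,0,0,0],[0,0,0,0,0,0]]'
python3 -m handwheel '[[0,0,0.001,0,0,0],[0,0,0.001,0,0,0],[0,0,0.001,0,0,0],[0,0,0.001,0,0,0],[0,0,0.001,0,0,0],[0,0,0,0,0,0],[0,0,0,0,0,0],[0,0,0,0,0,0]]'
```

```text
time: 30.65
ee_pos: [0.5582, 0.1393, 0.1238]
tcp_rot: [180.0, 0.0, 122.9]
wrist_force: [0.0, -0.2, -1.1]
opening: 0.034
time: 31.32
ee_pos: [0.559, 0.1392, 0.1192]
tcp_rot: [179.9, 0.1, 122.8]
wrist_force: [5.5, -1.7, 1.5]
opening: 0.0339
```

```bash
python3 -m handwheel '[[-0.0003,0.0003,0.001,0,0,0],[0,0,0.001,0,0,0],[0,0,0.001,0,0,0],[0,0,0.001,0,0,0],[0,0,0.001,0,0,0],[0,0,0.001,0,0,0],[0,0,0.001,0,0,0],[0,0,0,0,0,0]]'
python3 -m handwheel '[[0,0,0.001,0,0,0],[0,0,0.001,0,0,0],[0,0,0.0005,0,0,0],[0,0,0,0,0,0],[0,0,0,0,0,0],[0,0,0,0,0,0],[0,0,0,0,0,0],[0,0,0,0,0,0]]'
```

```text
time: 31.98
ee_pos: [0.559, 0.139, 0.1117]
tcp_rot: [180.0, 0.1, 122.8]
wrist_force: [6.2, -1.6, 0.2]
opening: 0.0338
time: 32.65
ee_pos: [0.5591, 0.139, 0.1108]
tcp_rot: [179.9, 0.1, 122.8]
wrist_force: [1.7, -3.3, 10.3]
opening: 0.0338
```

```bash
python3 -m handwheel '[[0,0,0,0,0,0],[0,0,0,0,0,0],[0,0,0,0,0,0],[0,0,0,0,0,0],[0,0,0,0,0,0],[0,0,0,0,0,0],[0,0,0,0,0,0],[0,0,0,0,0,0]]'
python3 - <<'E'
from h import *
c=grab('top'); P=cloud(c)
for x,y in [(.559,-.065),(.572,-.154)]:
    m=(np.hypot(P[...,0]-x,P[...,1]-y)<.03)&(P[...,2]>.065); print(m.sum(),P[m].mean(0).round(4),P[m][:,2].std().round(4))
c=grab('scene'); save(c,'sc2.png',(170,170,300,200),2.6)
E
```

```text
time: 33.32
ee_pos: [0.5591, 0.139, 0.1108]
tcp_rot: [179.9, 0.1, 122.8]
wrist_force: [1.6, -3.8, 10.4]
opening: 0.0341
224 [ 0.5591 -0.0613  0.0773] 0.0033
222 [ 0.5713 -0.1508  0.0775] 0.003
```

View pics/sc2.png

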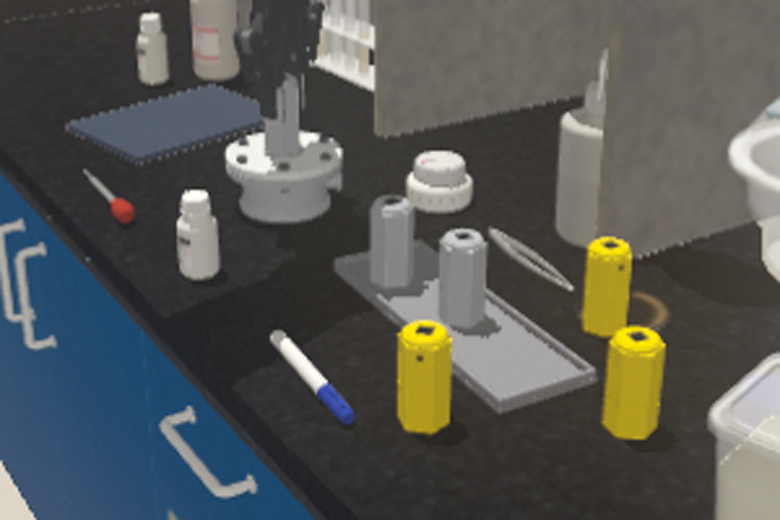

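The picture shows the socket down on the lid at about (285,135), held in the gripper. The other two stand upright in the tray at (392,240) and (463,278), and the bystanders look unmoved.

```bash
python3 -c "
from workcell import order; print(order.job_done())"
```

```text
the job is handed in; nothing more can be done
None
```

The socket that fits is the one that stood farthest to the robot's right (near y = -0.24). It is now fully down on the nut, upright and held at 60 N, and the job is handed in at about 33 s of robot time.

- **Wrong sockets:** I tried the other two first. Both stopped about 13–14 mm above the nut's foot under 23–30 N, and I stood each back in its place in the tray.
- **Fitting socket:** it slid down with almost no vertical force until about 10 N of contact. Its lower end came to about 59.3 mm by the TCP height (nut foot 59 mm), tool tilt about 0.1°, and the fingers stayed stopped at 34 mm.
- **Standing sockets:** the top camera's depth puts both tops at their starting height, and the scene picture shows them upright in the tray.
- **Bystanders:** they look unmoved in the last scene picture; I did not measure them again.

**Disagreements:**
- **Nut position:** the top camera and the wrist camera differed by about 3 mm. I used the wrist value, corrected for a 1 mm offset found by viewing the nut from two angles.
- **Held sockets:** the wrist check on each held socket read about 1 mm off centre. I took this as measurement bias and did not correct for it.
- **Sideways force:** a small side force of about 4 N was left at the end.

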